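Show all four sides of a tin to the check camera on a turntable

TASK

Push the orange jaw of the check stand in until the tin is clamped snugly, then turn the turntable counter-clockwise (seen from above) by its blue pegs so that all four sides of the tin are shown squarely to the camera, one after another as they come round, starting with the end at the fixed aluminium jaw, resting still for about a second at each. Leave the fourth side facing the camera with the tin still clamped; do not touch the tin itself, and do not knock the camera post or the salt shaker and clear tub standing beside it.

Things in the scene. Friction and masses are not known exactly. Their poses are not given: they have to be found in the camera images.
- stand: dark round foot of the check stand, 236 mm across, fixed to the table. Origin on the table top under the turntable's vertical axis; z up. It carries a white turntable disc of 240 mm diameter whose upper face is 26 mm above the table
- turntable (a joint): angle of the white turntable on the stand, rad; 0 at the start, grows counter-clockwise seen from above, turns freely to 7.5. A light friction (0.12 N m) stops it wherever it is left. A red tick is printed on its rim at the middle of each of the four sides
- table_axis (a point): centre of the turntable's upper face, 26 mm above the table; turns with the disc: its x points from the sliding orange jaw to the fixed aluminium jaw, y to the left of that, z up
- peg1 (a point): top of the blue upright push peg at 45 deg from table_axis x (towards y). The four pegs are 12 mm thick, rise 48 mm above the disc (tops 74 mm above the table), stand 100 mm from the axis on the diagonals and turn with the disc; a 20 mm wide, 4 mm high collar surrounds each foot
- peg2 (a point): top of the push peg at 135 deg (on the left of the orange jaw, seen along table_axis x)
- peg3 (a point): top of the push peg at 225 deg
- peg4 (a point): top of the push peg at 315 deg
- jaw (a joint): travel of the sliding orange clamp jaw on the turntable, m; 0 fully open (as at the start), grows along table_axis x towards the tin and the fixed jaw; about 0.020 when the tin is snug between both jaws. It slides with 3 N of friction and stays where it is left
- jaw_back (a point): middle of the outer face of the orange jaw, the face to push on; the jaw is 56 mm wide, 12 mm thick and reaches from 26 to 46 mm above the table; free surface on both sides as far as the pegs
- camera_post: small black check camera on a post with a red pointer, fixed. Its origin lies on the turntable's axis at table height; its x axis points level from the axis towards the camera; the camera stands 170 to 218 mm out, 44 mm wide, top 77 mm above the table. The red pointer ends at the disc's rim, 127 mm out, top 26 mm above the table
- lens (a point): centre of the camera's lens, 175 mm from the axis, 60 mm above the table; a side is shown squarely when its red tick stands at the red pointer
- tin: rectangular pressed tin with a red lid, 103 x 73 mm and 41 mm high (its lid stays shut), 0.14 kg, loose on the turntable between the jaws, its long way along table_axis x, between two 8 mm high rails. Origin under its centre; its body axes are turned about 6 deg from its sides, use the turntable's axes for its direction
- side1 (a point): middle of the tin's end at the fixed aluminium jaw; faces table_axis +x
- side2 (a point): middle of the tin's long side that faces table_axis -y; it comes round to the camera second
- side3 (a point): middle of the tin's end at the orange jaw; faces table_axis -x; third
- side4 (a point): middle of the tin's long side that faces table_axis +y; fourth
- clear_tub: clear rectangular tub, 136 x 152 mm, 46 mm high, loose bystander; origin under its centre
- salt_shaker: white salt shaker, 62 mm wide, 127 mm high, loose bystander; origin under its centre

How it is judged:
By the outcome, as a careful person would: the job done as asked, in the order asked, and still so for the second after the job is handed in, with the robot touching nothing.
It also fails if it takes over 72 s, if anything falls off the work surface, if the arm or the gripper's body presses on something with over 40 N, if the wrist force passes 120 N, or if a joint passes its speed limit or range.

ROBOT

A 6-joint arm with a two-finger parallel gripper is mounted at the origin on a cart in front of the work surface, level with it; the furniture and walls round the work are solid. World frame = base frame: x ahead of the robot, y to its left, z up, the work surface at z = 0. Lengths are in mm, angles in rad, forces in N, time in s.
With the tool pointing down it reaches from about 350 to 775 mm from the base axis. Payload 7.3 kg.
Tool frame: the origin (TCP) lies on the mounting face of the last link; the fingertips stand 178 mm ahead of it and the grasp point (between the pads) lies 159 mm ahead of it; z points along the fingers, y is the line along which they close (so a half turn about z gives the same grasp; the last joint's range is limited). The gripper opens to 92 mm and grips with 3 to 60 N. Pads are 19 mm wide; open, the fingers measure 130 mm over their backs; the gripper's body (75 mm by 190 mm) begins 47 mm behind the grasp point.
Start: joints at [-1.307, 0.342, 1.524, -0, 1.275, -0.146], TCP at [209.193, -481.525, 404.741] pointing down, gripper open.
Joint ranges: [-2.53, 2.53], [-0.77, 2.02], [0.04, 2.7], [-1, 4.14], [0.28, 2.66], [-3.11, 3.11]. Speed limits (rad/s): [2.57, 2.57, 3.14, 3.14, 3.14, 3.14].

INTERFACE

Orientations are given as [roll, pitch, yaw] about the fixed x, y, z axes, in that order (R = Rz(yaw) Ry(pitch) Rx(roll)).
In Python, from plant import bot gives the robot as it stands.
- The arm moves only by the tool shift_gripper, called after ">>>" as name(argument=value, ...) on one line, values as JSON. Schema: {"type":"object","properties":{"ticks":{"type":"string"},"only":{"type":"string"},"quiet":{"type":"boolean"},"lines":{"type":"string"}},"required":["ticks"],"additionalProperties":false}. ticks is a string of 1 to 5 rows, parted by semicolons, with the numbers parted by commas; each row has 5 numbers: the finger opening in mm, then dx, dy, dz in m, then a turn about the tool's z in rad; each row is the pose to reach, as a shift and turn from the pose commanded when the call began, along the tool's axes at that moment; what a row does not reach only later rows make up. A row lasts 1/8 s, in which the tool goes at most 62.5 mm and 0.188 rad, less where a joint would pass 70% of its speed; a pose out of reach is approached as far as the arm can. The fingers move at their own pace and stop on an object; the grip force is fixed at half the most. Time passes only in rows, so rows that do not move let the fingers close. The tool returns the time, the measured TCP pose, the force, the opening and the grip force at its end. only (a regular expression) keeps the lines of the reply that match it, lines (a string "A,B") keeps lines A to B, and quiet returns only ok. Input that does not fit is refused with a message, and nothing moves.
- bot.get_obs(): the state, without advancing time (a new reading comes with each control period).
- bot.capture(name): name is "scene" or "side" or "wrist"; returns a dict with "color" (384x512x3 uint8, red, green, blue), "K" (3x3 intrinsics, pixels), "R" (3x3) and "t" (3): a world point X has camera coordinates R X + t. Camera axes: x right, y down, z forward; pixel columns grow to the right and rows downward; lengths in mm; the calibration is good to about 2 mm. A picture is of the moment at which its call begins. There is no depth.
- bot.close_job(): hands the job in; it is judged then, once.
The state is a dict: "time": time; "joint_positions": joint angles; "dq": joint speeds; "tau": joint torques, N m; "tool_pos": TCP position; "tcp_rot": TCP orientation; "contact_force": force on the tool from outside, world axes, zero at the start; "moment": the same for the moment, N m; "grip_width": finger opening in mm; "finger_force": force on a finger pad.
Only numpy, scipy, OpenCV 4.12 (cv2) and the standard library are available. Lean on these libraries where they do the work, as an engineer would, in place of code of your own. Each camera call takes 0.05 s, during which the arm holds its last target. There are 200 camera calls.

## Working session

There is one attempt and no reset: what is moved stays moved. The work goes in short steps, Python scripts to look and compute and a tool call to move; the robot and the scene stay as the last step left them, time stands still between calls to the robot, and variables do not carry over. Pictures are saved under pics/ and viewed, at most 10 in all, crops included, and the job is handed in when it is done.

```bash
ls; mkdir -p pics; python3 - <<'E'
from plant import bot
import cv2
for n in("scene","side"):
    c=bot.capture(n); cv2.imwrite(f"pics/{n}0.png",cv2.resize(c["color"][:,:,::-1],(800,600),interpolation=cv2.INTER_CUBIC))
    print(n,c["K"],c["R"],c["t"])
o=bot.get_obs();print(o)
E
```

```text
pics
plant.py
scene [[347.55891621   0.         256.75470884]
 [  0.         347.55891621 190.49743234]
 [  0.           0.           1.        ]] [[ 0.91507368 -0.40281689  0.01946053]
 [-0.23323276 -0.56796443 -0.78931546]
 [ 0.32900249  0.71774297 -0.61367939]] [-565.88342566  142.28448686  886.51598717]
side [[408.45704477   0.         253.7322542 ]
 [  0.         408.45704477 181.72738129]
 [  0.           0.           1.        ]] [[-9.94761419e-01 -1.02223426e-01 -2.99384768e-04]
 [-6.09042310e-02  5.95021204e-01 -8.01399053e-01]
 [ 8.20998970e-02 -7.97182625e-01 -5.98129976e-01]] [ 575.74989824  142.15327412 1234.90602365]
{'time': 0.1, 'joint_positions': array([-1.30702441e+00,  3.42637651e-01,  1.52490821e+00, -7.53866451e-06,
        1.27540888e+00, -1.45994346e-01]), 'dq': array([ 0.00028058, -0.00176872, -0.0031665 ,  0.002098  ,  0.00037268,
        0.00111944]), 'tau': array([ 1.60114399e-03, -4.32004416e+01, -2.44696176e+01,  7.19165476e-02,
        5.25683386e-02, -5.29648389e-05]), 'tool_pos': array([ 209.14783573, -481.41025378,  404.12692591]), 'tcp_rot': array([-3.14024400e+00, -1.91019546e-04,  4.09768332e-01]), 'contact_force': array([ 0.71538444,  0.71321246, -0.24467559]), 'moment': array([ 0.063554  , -0.00242515, -0.08700622]), 'finger_force': 0.0, 'grip_width': 91.7217775613434}
```

View pics/scene0.png

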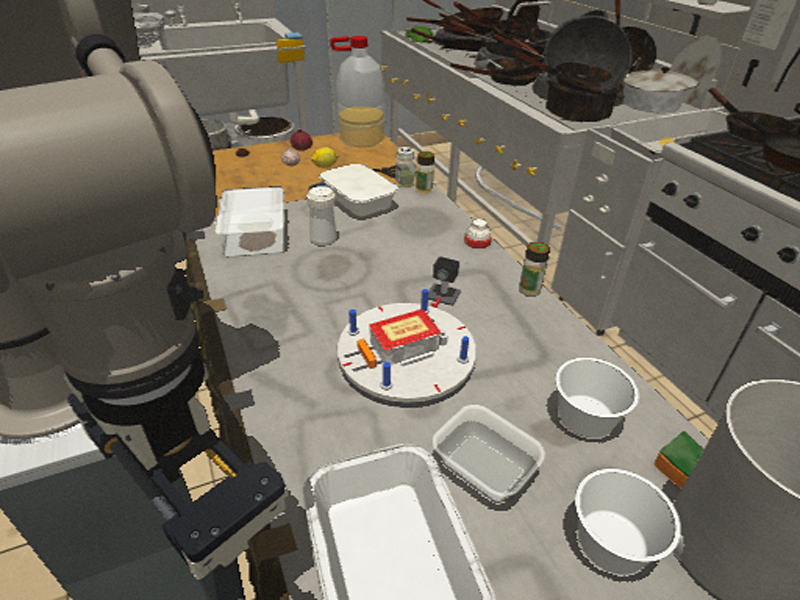

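View pics/side0.png

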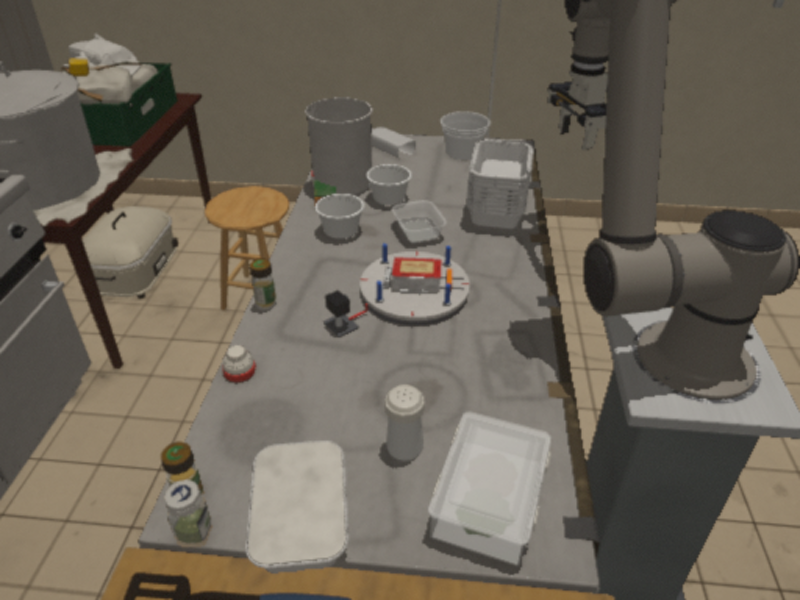

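The scene view shows the turntable around (406,350), blue peg tops near (352,311), (425,291), (464,338), (386,364), the orange jaw at (367,353) on the robot's side, and the camera post at (445,280). The side view shows the disc at (414,285), the pointer ending near (367,310), and the camera at (338,310).

```bash
cat > h.py <<'E'
from plant import bot
import cv2, numpy as np
def ray(c,u,v,z):
    d=c["R"].T@np.linalg.solve(c["K"],[u,v,1.]); o=-c["R"].T@c["t"]
    return (o+d*(z-o[2])/d[2])
def proj(c,X):
    p=c["K"]@(c["R"]@np.asarray(X,float)+c["t"]); return p[:2]/p[2]
def blobs(c,col,box):
    h=cv2.cvtColor(c["color"],cv2.COLOR_RGB2HSV); 
    lo,hi={"blue":((108,120,50),(128,255,255)),"orange":((8,180,130),(18,255,255)),"red":((172,130,90),(180,255,255))}[col]
    m=cv2.inRange(h,lo,hi)
    if col=="red": m|=cv2.inRange(h,(0,130,90),(6,255,255))
    k=np.zeros_like(m); x0,y0,x1,y1=box; k[y0:y1,x0:x1]=255
    n,L,s,ce=cv2.connectedComponentsWithStats(m&k)
    return [(s[i],ce[i],L==i) for i in range(1,n) if s[i][4]>=4]
BOX={"scene":(205,170,315,270),"side":(210,145,310,210)}
def pegs(c,n):
    out=[]
    for s,ce,m in blobs(c,"blue",BOX[n]):
        if s[4]<12: continue
        ys,xs=np.nonzero(m); t=ys.min(); x=xs[ys<=t+3].mean()
        out.append(ray(c,x,t+1.0,74)[:2])
    return np.array(out)
E
python3 - <<'E'
from h import *
np.set_printoptions(precision=1,suppress=True)
for n in("scene","side"):
    c=bot.capture(n); p=pegs(c,n); print(n,p); m=p.mean(0); print("ctr",m,np.linalg.norm(p-m,axis=1),np.degrees(np.arctan2(*(p-m).T[::-1])))
    for s,ce,_ in blobs(c,"orange",BOX[n]): print("or",s,ce,ray(c,*ce,42)[:2]-m)
    for s,ce,_ in blobs(c,"red",BOX[n]):
        r=ray(c,*ce,26)[:2]-m; print("red",s,r,np.hypot(*r),np.degrees(np.arctan2(r[1],r[0])))
E
```

```text
scene [[ 625.4  -86.7]
 [ 484.4  -91.5]
 [ 630.9 -225.9]
 [ 489.3 -233. ]]
ctr [ 557.5 -159.3] [ 99.4  99.7  99.2 100.4] [  46.9  137.2  -42.2 -132.8]
or [229 217  12  19  95] [234.7 225.8] [-75.7  -7.2]
red [276 190   6   7  19] [100.5  87.9] 133.47628090048818 41.16270671967126
red [242 196   3   3   5] [ -3.3 113.5] 113.56180197565472 91.65534748268257
red [236 198  46  26 393] [11.4 39.4] 40.99802014601166 73.8214175390371
red [293 209   5   2   6] [110.3   5.1] 110.40990393443309 2.669380416209838
red [219 232   6   2   7] [-110.5   -2.1] 110.48592127043179 -178.90544940240426
red [278 246   4   5   8] [   4.7 -108.2] 108.29538196120731 -87.51583062252442
side [[483.3 -83. ]]
ctr [483.3 -83. ] [0.] [0.]
or [286 173   3   8  21] [287.1 176.6] [ -1.2 -79. ]
red [251 165  31  13 168] [  72.6 -123.5] 143.26771094474444 -59.542192083969276
red [224 198  11   7  15] [179.5  50.4] 186.40329172155825 15.673872510836633
```

```bash
python3 - <<'E'
from h import *
a=bot.capture("scene")["color"][150:270,205:325]; b=bot.capture("side")["color"][140:220,200:320]
f=lambda i:cv2.resize(i,None,fx=400/120,fy=400/120,interpolation=cv2.INTER_CUBIC)
a,b=f(a),f(b); b=cv2.copyMakeBorder(b,0,a.shape[0]-b.shape[0],0,0,cv2.BORDER_CONSTANT)
cv2.imwrite("pics/z0.png",np.hstack([a,b])[:,:,::-1])
c=bot.capture("side"); h=cv2.cvtColor(c["color"],cv2.COLOR_RGB2HSV)
for s,ce,m in blobs(c,"red",(215,185,245,210)): print(np.argwhere(m)[:,::-1].tolist())
c=bot.capture("scene")
for s,ce,m in blobs(c,"red",(270,183,290,205)): print(np.argwhere(m)[:,::-1].tolist())
print(-c["R"].T@c["t"])
E
```

```text
[[234, 198], [232, 199], [233, 199], [229, 200], [230, 200], [231, 200], [228, 201], [229, 201], [230, 201], [226, 202], [227, 202], [228, 202], [224, 203], [225, 203], [226, 203], [224, 204]]
[[281, 190], [280, 191], [281, 191], [279, 192], [280, 192], [281, 192], [279, 193], [280, 193], [276, 194], [277, 194], [278, 194], [279, 194], [280, 194], [276, 195], [277, 195], [278, 195], [279, 195], [277, 196], [278, 196]]
[[270, 198], [270, 199], [271, 199], [270, 200], [271, 200], [272, 200], [270, 201], [271, 201], [272, 201], [273, 201], [270, 202], [271, 202], [272, 202], [273, 202], [274, 202], [270, 203], [271, 203], [272, 203], [273, 203], [274, 203], [270, 204], [271, 204], [272, 204], [273, 204], [274, 204], [275, 204]]
[ 259.34446954 -783.42548747  667.356332  ]
```

View pics/z0.png

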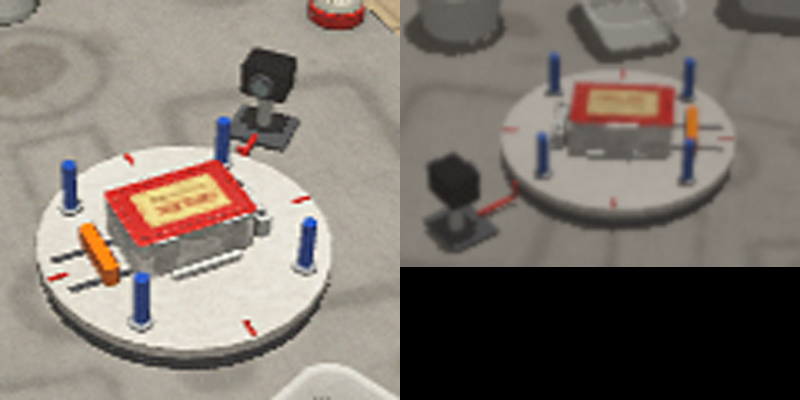

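```bash
python3 - <<'E'
from h import *
np.set_printoptions(precision=1,suppress=True)
C=np.array([557.5,-159.3])
s=bot.capture("side");c=bot.capture("scene")
def show(l,p): r=p[:2]-C; print(l,p,np.hypot(*r),np.degrees(np.arctan2(r[1],r[0])))
show("tip side",ray(s,235.1,195.8,26)); show("tip scene",ray(c,278,194.5,26)); show("lens",ray(c,283.6,174.8,60))
# post base centre z=0ish
show("base side",ray(s,200+60*.3,140+230*.3,4)); show("base scene",ray(c,205+265*.3,150+128*.3,4))
# disc outline in side & scene predicted pegs in side
for a in range(47,400,90):
    t=np.radians(a-.0); X=[C[0]+100*np.cos(t),C[1]+100*np.sin(t),74]
    print("pred side peg zoom",(proj(s,X)-[200,140])*10/3+[400,0])
for a in range(36,52,2):
    t=np.radians(a); print(a,proj(s,[C[0]+127*np.cos(t),C[1]+127*np.sin(t),26]),proj(c,[C[0]+127*np.cos(t),C[1]+127*np.sin(t),26]),proj(c,[C[0]+175*np.cos(t),C[1]+175*np.sin(t),60]),proj(s,[C[0]+194*np.cos(t),C[1]+194*np.sin(t),77]))
E
```

```text
tip side [645.7 -61.3  26. ] 131.82084350084875 48.02661400889926
tip scene [653.8 -75.   26. ] 127.95294810546932 41.21010939933329
lens [691.5 -33.1  60. ] 184.10018717552913 43.29380858969895
base side [695.  -16.2   4. ] 198.433067442052 46.1408042836388
base scene [700.  -30.9   4. ] 191.8207704543065 42.02280809794516
pred side peg zoom [539.8 132.3]
pred side peg zoom [687.  138.2]
pred side peg zoom [687.5  57.1]
pred side peg zoom [552.   52.1]
36 [231.7 191.1] [281.4 195.9] [289.4 178.4] [212.3 184.9]
38 [232.3 191.8] [280.1 195.4] [287.6 177.8] [213.2 186. ]
40 [233.  192.5] [278.7 194.9] [285.7 177.2] [214.3 187.1]
42 [233.8 193.2] [277.3 194.5] [283.8 176.7] [215.4 188.2]
44 [234.5 193.9] [275.9 194.1] [281.9 176.2] [216.6 189.3]
46 [235.4 194.5] [274.5 193.8] [280.  175.8] [217.8 190.3]
48 [236.2 195.2] [273.1 193.4] [278.  175.3] [219.2 191.3]
50 [237.1 195.8] [271.7 193.2] [276.1 175. ] [220.6 192.3]
```

```bash
python3 - <<'E'
from h import *
np.set_printoptions(precision=0,suppress=True)
c=bot.capture("scene");s=bot.capture("side")
for n,u,v,z in [("smalltub back corner",470,408,50),("smalltub left",433,438,50),("small tub right",543,455,50),("big back-l",312,478,100),("big back-r",420,448,100),("bowl left",556,380,60),("shaker base",322,242,0),("cleartub near",270,252,0)]:
    print(n,ray(c,u*.64,v*.64,z))
print("big side view top corners",ray(s,474*.64,143*.64,100),ray(s,530*.64,143*.64,100),"near bottom",ray(s,470*.64,215*.64,0),ray(s,525*.64,225*.64,0), "shaker",ray(s,405*.64,455*.64,0),"smalltub near",ray(s,420*.64,243*.64,0))
E
```

```text
smalltub back corner [ 577. -342.   50.]
smalltub left [ 503. -370.   50.]
small tub right [ 628. -453.   50.]
big back-l [ 325. -399.  100.]
big back-r [ 461. -411.  100.]
bowl left [ 722. -352.   60.]
shaker base [533. 257.   0.]
cleartub near [414. 260.   0.]
big side view top corners [ 435. -723.  100.] [ 279. -739.  100.] near bottom [ 437. -497.    0.] [ 297. -461.    0.] shaker [535. 288.   0.] smalltub near [ 557. -350.    0.]
```

```bash
cat >> h.py <<'E'
C=np.array([557.5,-159.3])
def to(x,y,ztip,yaw,o=None):
    """shift in tool axes (vertical tool) from the measured pose to fingertip target"""
    o=o or bot.get_obs(); p=o["tool_pos"]; w=o["tcp_rot"][2]
    d=np.array([x,y,ztip+178])-p
    t=(w-yaw+np.pi)%(2*np.pi)-np.pi
    return np.round([np.cos(w)*d[0]+np.sin(w)*d[1], np.sin(w)*d[0]-np.cos(w)*d[1], -d[2], t],2).tolist()
def ring(a,r=100): t=np.radians(a); return C+r*np.array([np.cos(t),np.sin(t)])
E
python3 - <<'E'
from h import *
print(to(447.6,-163.5,90,.038))
E
```

```text
[345.37, -196.71, 136.74, 0.37]
```

The manual's scale: shifts go in m. Converting my numbers, 250 mm is 0.25, 200 mm is 0.2.

>>> shift_gripper(ticks="0,0.05,-0.028,0.02,0.1;0,0.1,-0.057,0.04,0.2;0,0.15,-0.085,0.06,0.3;0,0.2,-0.114,0.08,0.37;0,0.25,-0.142,0.1,0.37")

```text
time: 1.23
tool_pos: [382.8, -250.2, 304.4]
tcp_rot: [3.141, -0.001, 0.039]
contact_force: [1.0, -1.3, 0.3]
grip_width: 46.3
finger_force: 0.0
```

```bash
python3 - <<'E'
from h import *
print(to(447.6,-163.5,90,.038), bot.get_obs()["tcp_rot"])
E
```

```text
[68.1, -84.1, 36.43, 0.0] [ 3.14078645e+00 -7.97354189e-04  3.86551657e-02]
```

To row units: -84 mm is -0.084, 68 mm is 0.068.

>>> shift_gripper(ticks="0,0.034,-0.042,0.018,0;0,0.068,-0.084,0.036,0;0,0.068,-0.084,0.07,0;0,0.068,-0.084,0.09,0;0,0.068,-0.084,0.09,0")

```text
time: 1.85
tool_pos: [446.2, -164.7, 213.6]
tcp_rot: [-3.14, 0.003, 0.04]
contact_force: [-0.3, -1.1, 0.4]
grip_width: 0.8
finger_force: 0.0
```

```bash
python3 - <<'E'
from h import *
print(to(447.6,-163.5,36,.038))
c=bot.capture("wrist"); print(c["K"][0],-c["R"].T@c["t"])
cv2.imwrite("pics/w1.png",np.hstack([c["color"][:,:,::-1]])); c=bot.capture("scene"); cv2.imwrite("pics/s1.png",cv2.resize(c["color"][160:270,190:320,::-1],None,fx=4,fy=4))
E
```

```text
[1.41, -1.12, -0.37, 0.0]
[299.67651697   0.         259.24386813] [ 525.19880807 -162.40058441  193.03651627]
```

View pics/w1.png

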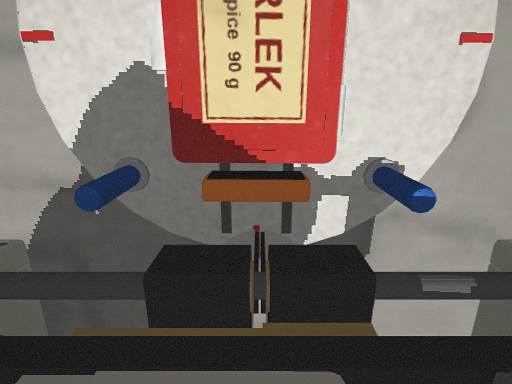

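The wrist view shows the fingertips at (259,230), just outside the orange jaw (256,188) and centred on it, with pegs on both sides. I'll push now.

To row units: 6 mm is 0.006, 32 mm is 0.032.

>>> shift_gripper(ticks="0,0.006,0,0,0;0,0.013,0,0,0;0,0.02,0,0,0;0,0.026,0,0,0;0,0.032,0,0,0")

```text
time: 2.58
tool_pos: [478.7, -163.8, 214.7]
tcp_rot: [-3.142, 0.001, 0.04]
contact_force: [-4.0, -0.9, 2.1]
grip_width: 0.8
finger_force: 1.6
```

>>> shift_gripper(ticks="0,0.002,0,0,0;0,0.003,0,0,0")

```text
time: 2.82
tool_pos: [481.4, -163.6, 214.6]
tcp_rot: [-3.142, 0.001, 0.04]
contact_force: [-4.2, -1.2, 3.4]
grip_width: 0.0
finger_force: 2.2
```

To row units: 3 mm is 0.003, 1.5 mm is 0.0015.

>>> shift_gripper(ticks="0,0.0015,0,0,0;0,0.003,0,0,0")

```text
time: 3.08
tool_pos: [484.4, -163.5, 214.6]
tcp_rot: [-3.142, 0.0, 0.04]
contact_force: [-3.6, -1.4, 1.6]
grip_width: 0.5
finger_force: 2.0
```

>>> shift_gripper(ticks="0,0.001,0,0,0;0,0.002,0,0,0")

```text
time: 3.32
tool_pos: [485.5, -163.5, 214.6]
tcp_rot: [-3.141, 0.004, 0.04]
contact_force: [-12.0, -3.3, 8.0]
grip_width: 0.7
finger_force: 6.1
```

```bash
python3 - <<'E'
from h import *
c=bot.capture("wrist"); cv2.imwrite("pics/w2.png",c["color"][:,:,::-1])
E
```

```text
(no output)
```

View pics/w2.png

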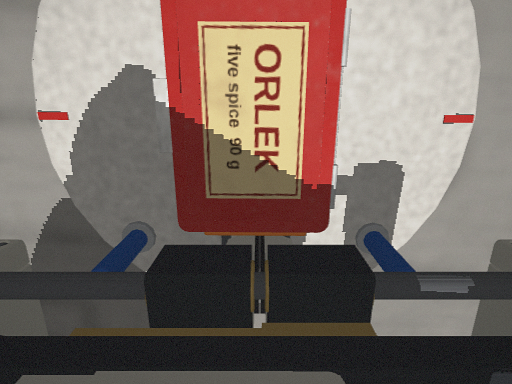

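The jaw is now against the tin: the lid edge is at row 232 with the jaw hidden just beneath it, and the force rose from 4 to 12 N. I'll back off and go above peg 3.

To row units: -30 mm is -0.03, -28 mm is -0.028.

>>> shift_gripper(ticks="0,-0.015,0,0,0;0,-0.03,0,0,0;24,-0.03,0,-0.028,0;24,-0.03,0,-0.056,0;24,-0.03,0,-0.056,0")

```text
time: 4.0
tool_pos: [457.6, -164.9, 272.6]
tcp_rot: [3.139, -0.006, 0.04]
contact_force: [-0.2, -0.5, 0.0]
grip_width: 22.8
finger_force: 0.0
```

```bash
python3 - <<'E'
from h import *
np.set_printoptions(precision=1,suppress=True)
c=bot.capture("scene"); p=pegs(c,"scene"); m=p.mean(0); print(p,m,np.degrees(np.arctan2(*(p-C).T[::-1])))
w=bot.capture("wrist"); 
for col in("blue","red","orange"):
  for s,ce,_ in blobs(w,col,(0,0,512,250)): print(col,s,ce,ray(w,*ce,26)[:2])
cv2.imwrite("pics/w3.png",w["color"][:,:,::-1])
x=p[np.argmin(p.sum(1))]; print(to(*x,95,np.radians(227.2-180)), to(*ring(227.2),95,.824))
E
```

```text
[[ 625.4  -86.7]
 [ 630.9 -225.9]
 [ 489.4 -233. ]] [ 581.9 -181.9] [  46.9  -42.2 -132.7]
blue [132 166  38  31 607] [149.7 181.5] [476.2 -80.5]
blue [342 167  36  32 594] [359.8 182.7] [ 481.6 -243.1]
red [ 190    0  128  155 8596] [255.   86.8] [ 548.3 -159.4]
red [256   9  18  21 136] [264.2  19. ] [ 591.1 -164. ]
red [289   9   1   8   8] [289.   12.5] [ 595.6 -180.2]
red [256  34  17  16 127] [264.6  40.8] [ 578.  -164.8]
red [256  54  17  14  65] [262.5  56.9] [ 567.9 -163.9]
red [288  56   1   4   4] [288.   57.5] [ 568.2 -181.4]
red [220  63   1   8   8] [220.   66.5] [ 560.6 -134.6]
red [ 87  70  23   6 134] [98.  72.5] [553.4 -49.6]
red [255  72  17  14 103] [263.8  76.4] [ 555.5 -165.3]
red [402  72  23   6 135] [412.8  74.5] [ 560.9 -269.5]
red [256  90  16  15 101] [263.4  95. ] [ 543.1 -165.6]
red [286 103   1   5   5] [286. 105.] [ 536.9 -182.1]
red [286 109   1   4   4] [286.  110.5] [ 533.1 -182.4]
red [229 123  11   1  11] [234. 123.] [ 522.8 -144.9]
red [244 123  19   2  21] [253.6 123.1] [ 523.3 -159.3]
red [272 123   6   1   6] [274.5 123. ] [ 524.  -174.5]
red [281 123   3   2   4] [282.2 123.8] [ 523.7 -180.2]
red [254 212   4  18  64] [255.5 220.4] [ 447.2 -163.4]
[29.9, 69.77, -2.48, -0.78] [30.08, 69.41, -2.48, -0.78]
```

View pics/w3.png

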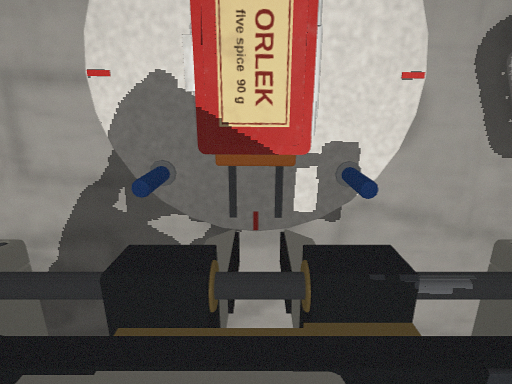

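>>> shift_gripper(ticks="24,0.006,0.014,0,-0.156;24,0.012,0.028,0,-0.312;24,0.018,0.042,0,-0.468;24,0.024,0.056,0,-0.624;24,0.03,0.0695,0,-0.78")

```text
time: 4.72
tool_pos: [489.4, -233.2, 269.2]
tcp_rot: [-3.14, 0.0, 0.825]
contact_force: [0.6, -0.1, 0.1]
grip_width: 24.3
finger_force: 0.0
```

```bash
python3 - <<'E'
from h import *
print(to(*(C+100*np.array([np.cos(np.radians(227.1)),np.sin(np.radians(227.1))])),45,.824))
c=bot.capture("wrist"); cv2.imwrite("pics/w4.png",c["color"][:,:,::-1])
for s,ce,m in blobs(c,"blue",(150,150,370,384)):print(s,ce)
E
```

```text
[0.47, -0.39, 46.19, 0.0]
[249 203  17  38 519] [257.49325626 221.89017341]
```

View pics/w4.png

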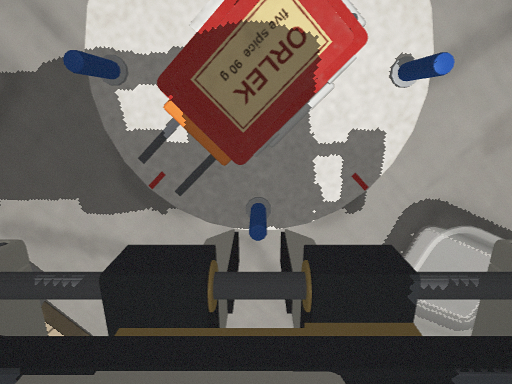

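The peg (257,222) is centred between the fingers, so I'll lower around it.

>>> shift_gripper(ticks="24,0,0,0.023,0;24,0,0,0.046,0;16,0,0,0.046,0;16,0,0,0.046,0")

```text
time: 5.28
tool_pos: [489.4, -232.8, 224.9]
tcp_rot: [3.142, -0.0, 0.819]
contact_force: [-0.1, -0.2, 0.5]
grip_width: 16.5
finger_force: 0.0
```

```bash
cat >> h.py <<'E'
def arc(a1,n,z=45):
    "n rows from here to ring angle a1 (deg), tool y kept tangential"
    o=bot.get_obs(); d=o["tool_pos"][:2]-C; a0=np.degrees(np.arctan2(d[1],d[0]))%360
    print("at",a0,np.hypot(*d))
    for a in np.linspace(a0,a1,n+1)[1:]: print([round(v,1 if i<3 else 3) for i,v in enumerate(to(*ring(a),z,np.radians(a-180),o))])
E
python3 -c "
from h import *
arc(264,5)"
```

```text
at 227.1952566452069 100.17455560930011
[1.1, 12.8, 1.9, -0.13]
[3.6, 25.4, 1.9, -0.26]
[7.7, 37.6, 1.9, -0.39]
[13.3, 49.1, 1.9, -0.52]
[20.4, 59.8, 1.9, -0.65]
```

To row units: 60 mm is 0.06, 49 mm is 0.049.

>>> shift_gripper(ticks="16,0.001,0.013,0.002,-0.13;16,0.0035,0.0255,0.002,-0.26;16,0.0075,0.0375,0.002,-0.39;16,0.013,0.049,0.002,-0.52;16,0.0205,0.06,0.002,-0.65")

```text
time: 5.9
tool_pos: [547.4, -259.0, 223.6]
tcp_rot: [3.141, 0.0, 1.473]
contact_force: [-0.9, 0.2, -0.6]
grip_width: 15.8
finger_force: 0.7
```

```bash
python3 - <<'E'
from h import *
np.set_printoptions(precision=1,suppress=True)
o=bot.get_obs(); d=o["tool_pos"][:2]-C; print("tool ring",np.degrees(np.arctan2(d[1],d[0]))%360)
w=bot.capture("wrist"); c=bot.capture("scene"); s=bot.capture("side")
for n,q in(("w",w),("c",c),("s",s)):
  for b,ce,_ in blobs(q,"red",(0,0,512,384) if n=="w" else (205,160,315,270)):
    if b[4]<400: r=ray(q,*ce,26)[:2]-C; R=np.hypot(*r); (90<R<175) and print(n,b,R,np.degrees(np.arctan2(r[1],r[0])))
f=lambda i:cv2.resize(i,(400,400),interpolation=cv2.INTER_CUBIC)
v=np.hstack([f(c["color"][165:245,230:310]),f(s["color"][160:220,215:275])])
cv2.imwrite("pics/p5.png",v[:,:,::-1]); cv2.imwrite("pics/w5.png",w["color"][:,:,::-1])
E
```

```text
tool ring 264.21054572928335
w [121 186  21  21 146] 110.579915082483 -141.796954246206
w [372 190  20  22 146] 109.66945149551265 -51.9746791949833
c [296 233   5   3   6] 109.80612869082658 -49.18121616629349
c [240 246   3   4   5] 109.29569692989392 -140.10985316760994
s [224 197  11   7  14] 161.72445953370138 50.256504514495646
```

View pics/p5.png

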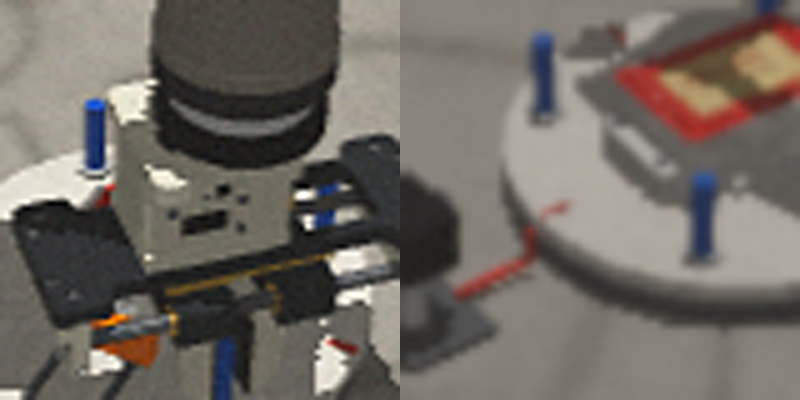

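The side crop (right half) shows the tick at about (557,209) and the pointer's raised tip at about (533,228), so it is a few degrees short. I'll quantify that.

```bash
python3 - <<'E'
from h import *
np.set_printoptions(precision=2,suppress=True)
s=bot.capture("side"); P=lambda a,r,z=26: proj(s,[*ring(a,r),z])
im=s["color"].astype(int); red=im[:,:,0]-im[:,:,1:].max(2)
ys,xs=np.mgrid[183:207,221:246]; R=np.clip(red[183:207,221:246],0,None)
for row,y in zip(R,range(183,207)): print(y," ".join("%3d"%v if v>12 else "  ." for v in row))
print("cols 221..245"); print("tick pred 104,110,116",P(38.1,104),P(38.1,110),P(38.1,116))
for a in range(36,50,2): print(a,P(a,127),P(a,150,15))
E
```

```text
183   .   .   .   .   .   .   .   .   .   .   .   .   .   .   .   .   .   .   .   .   .   .   .   .   .
184   .   .   .   .   .   .   .   .   .   .   .   .   .   .   .   .   .   .   .   .   .   .   .   .   .
185   .   .   .   .   .   .   .   .   .   .   .   .   .   .   .   .   .   .   .   .   .   .   .   .   .
186   .   .   .   .   .   .   .   .   .   .   .   .   .   .   .   .   .   .   .   .   .   .   .   .   .
187   .   .   .   .   .   .   .   .   .   .   .   .   .   .   .   .   .   .   .   .   .   .   .   .   .
188   .   .   .   .   .   .   .   .   .   .   .   .   .   .   .   .   .   .   .   .   .   .   .   .   .
189   .   .   .   .   .   .   .   .   .   .   .   .   .   .   .   .   .   .   .   .   .   .   .   .   .
190   .   .   .   .   .   .   .   .   .   .   .   .   .   .   .   .   .  28  37  18   .   .   .   .   .
191   .   .   .   .   .   .   .   .   .   .   .   .   .   .   .  27  43  48  38  13   .   .   .   .   .
192   .   .   .   .   .   .   .   .   .   .   .   .   .   .   .  30  23  14   .   .   .   .   .   .   .
193   .   .   .   .   .   .   .   .   .   .   .   .   .  13 
[... 1024 characters left out ...]
  .   .   .   .   .   .   .   .   .   .   .   .   .   .   .
204   .   .  38  49  30  19   .   .   .   .   .   .   .   .   .   .   .   .   .   .   .   .   .   .   .
205   .   .   .   .   .   .   .   .   .   .   .   .   .   .   .   .   .   .   .   .   .   .   .   .   .
206   .   .   .   .   .   .   .   .   .   .   .   .   .   .   .   .   .   .   .   .   .   .   .   .   .
cols 221..245
tick pred 104,110,116 [238.42 189.54] [236.85 190.14] [235.27 190.73]
36 [231.68 191.09] [225.57 195.91]
38 [232.33 191.8 ] [226.32 196.77]
40 [233.03 192.5 ] [227.13 197.61]
42 [233.76 193.19] [227.99 198.44]
44 [234.54 193.87] [228.9  199.25]
46 [235.36 194.52] [229.86 200.04]
48 [236.23 195.17] [230.87 200.82]
```

To row units: -60 mm is -0.06, -30 mm is -0.03.

>>> shift_gripper(ticks="16,0,0,-0.03,0;16,0,0,-0.06,0;16,0,0,-0.06,0")

```text
time: 6.48
tool_pos: [547.3, -259.1, 285.6]
tcp_rot: [3.137, 0.003, 1.467]
contact_force: [0.2, -0.3, -0.2]
grip_width: 16.0
finger_force: 0.0
```

```bash
python3 - <<'E'
from h import *
np.set_printoptions(precision=1,suppress=True)
w=bot.capture("wrist"); cv2.imwrite("pics/w6.png",w["color"][:,:,::-1])
for b,ce,m in blobs(w,"red",(0,0,512,384)):
    if b[4]<1500:
        r=ray(w,*ce,26)[:2]-C; R=np.hypot(*r)
        if 90<R<190:
            print(b,ce,R,np.degrees(np.arctan2(r[1],r[0])))
E
```

```text
[155 167  15  16  77] [161.9 174.3] 110.19474476343377 -141.05113117809614
[345 167  15  16  81] [351.8 174.3] 109.57197815321472 -51.24973880068855
```

View pics/w6.png

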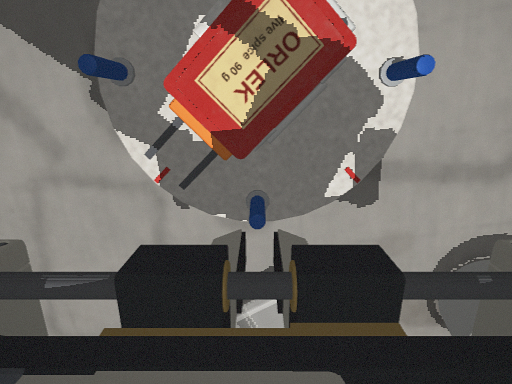

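The pointer is out of view here, and both nearby ticks put the table at about 38.5°. I'll hover above the centre, facing the pointer, and measure it numerically.

```bash
python3 -c "
from h import *
print(to(C[0],C[1],107,np.radians(42)))"
```

```text
[100.11, 0.36, -1.12, 0.73]
```

To row units: 100 mm is 0.1, 75 mm is 0.075.

>>> shift_gripper(ticks="16,0.02,0,0,0.15;16,0.045,0,0,0.3;16,0.075,0,0,0.45;16,0.1,0,0,0.6;16,0.1,0,0,0.73")

```text
time: 7.15
tool_pos: [556.7, -157.4, 281.4]
tcp_rot: [-3.139, 0.001, 0.736]
contact_force: [1.1, -0.5, -0.4]
grip_width: 15.8
finger_force: 0.0
```

>>> shift_gripper(ticks="16,0,0,0,0")

```text
time: 7.28
tool_pos: [556.8, -158.9, 281.6]
tcp_rot: [-3.14, 0.001, 0.741]
contact_force: [0.9, -0.3, -0.1]
grip_width: 15.8
finger_force: 0.0
```

```bash
python3 - <<'E'
from h import *
np.set_printoptions(precision=1,suppress=True)
w=bot.capture("wrist"); cv2.imwrite("pics/w7.png",w["color"][:,:,::-1]); np.savez("w7.npz",**w)
for b,ce,m in blobs(w,"red",(0,0,512,384)):
    if b[4]<3500:
        r=ray(w,*ce,26)[:2]-C; R=np.hypot(*r)
        if 90<R<190: print(b,ce,R,np.degrees(np.arctan2(r[1],r[0])))
E
```

```text
[254   0   7  32 197] [256.9  15.4] 136.52694014239722 43.34122683323654
[266  46   6  25 112] [268.7  58.1] 109.51554352304059 39.176749013400695
[117 193  19   6  87] [125.8 195.4] 110.33998677367414 129.30722579002327
[382 208  20   6  85] [391.1 210.4] 109.54649462613772 -51.232683329079315
[251 307   4  15  55] [252.5 314.6] 110.77720077259251 -141.107374508756
```

View pics/w7.png

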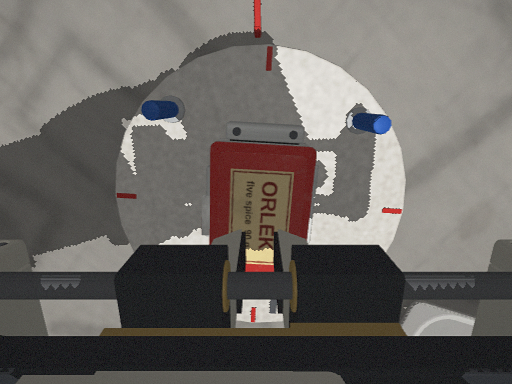

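Straight above, the tick is at (269,58) and the pointer at (257,15). The four ticks average 39.0° and the pointer stands at 43.3°, so about 4.25° more is needed. I'll use peg 2, now at 174°.

```bash
python3 -c "
from h import *
print(to(*ring(174.0),107,np.radians(-6)))"
```

```text
[-65.77, -74.41, -3.18, 0.85]
```

To row units: -74.5 mm is -0.0745, -66 mm is -0.066.

>>> shift_gripper(ticks="24,-0.013,-0.015,-0.002,0.17;24,-0.026,-0.03,-0.003,0.34;24,-0.04,-0.045,-0.003,0.51;24,-0.053,-0.06,-0.003,0.68;24,-0.066,-0.0745,-0.003,0.85")

```text
time: 7.95
tool_pos: [457.3, -149.1, 285.3]
tcp_rot: [-3.141, 0.001, -0.114]
contact_force: [0.1, -1.3, 0.1]
grip_width: 23.7
finger_force: 0.0
```

>>> shift_gripper(ticks="24,0,0,0,0")

```text
time: 8.07
tool_pos: [457.3, -149.0, 285.5]
tcp_rot: [-3.141, 0.001, -0.108]
contact_force: [0.8, -0.2, 1.0]
grip_width: 23.9
finger_force: 0.0
```

```bash
python3 -c "
from h import *
print(to(*ring(174.0),45,np.radians(-6)))
w=bot.capture('wrist')
for b,ce,m in blobs(w,'red',(0,0,512,384)):
    r=ray(w,*ce,26)[:2]-C; R=np.hypot(*r)
    if 100<R<120 and b[4]<300: print(b,R,np.degrees(np.arctan2(r[1],r[0])))
for b,ce,m in blobs(w,'blue',(180,150,330,384)): print(b,ce)
"
```

```text
[0.74, -0.26, 62.5, -0.0]
[156 169  15  16  72] 110.1491722064703 129.34052126891996
[347 168  14  16  82] 110.28563319455307 -140.99459283293626
[250 197  16  34 418] [257.89473684 214.00239234]
```

To row units: 62.5 mm is 0.0625, 31 mm is 0.031.

>>> shift_gripper(ticks="24,0,0,0.031,0;24,0.0005,0,0.0625,0;13.5,0.0005,0,0.0625,0;13.5,0.0005,0,0.0625,0")

```text
time: 8.62
tool_pos: [459.5, -149.2, 223.9]
tcp_rot: [3.141, -0.001, -0.108]
contact_force: [0.3, -0.3, 0.2]
grip_width: 14.4
finger_force: 0.0
```

```bash
python3 -c "
from h import *
arc(178.6,4)"
```

```text
at 174.1250844147524 98.54731721584976
[-1.4, 2.0, 0.9, -0.03]
[-1.4, 3.9, 0.9, -0.04]
[-1.2, 5.9, 0.9, -0.06]
[-1.1, 7.8, 0.9, -0.08]
```

To row units: 7.8 mm is 0.0078, 6 mm is 0.006.

>>> shift_gripper(ticks="13.5,-0.0007,0.002,0.001,-0.02;13.5,-0.0012,0.004,0.001,-0.04;13.5,-0.0012,0.006,0.001,-0.06;13.5,-0.0011,0.0078,0.001,-0.08;13.5,-0.0011,0.0078,0.001,-0.08")

```text
time: 9.25
tool_pos: [456.7, -156.7, 222.2]
tcp_rot: [3.141, 0.0, -0.03]
contact_force: [0.3, -0.4, 0.3]
grip_width: 13.4
finger_force: 0.0
```

```bash
cat >> h.py <<'E'
def ticks():
    w=bot.capture('wrist'); L=[]
    for b,ce,m in blobs(w,'red',(0,0,512,384)):
        r=ray(w,*ce,26)[:2]-C; R=np.hypot(*r)
        if 106<R<114 and 40<b[4]<300: L.append(np.degrees(np.arctan2(r[1],r[0]))%90)
    o=bot.get_obs(); d=o["tool_pos"][:2]-C
    print("ticks mod90",np.round(L,2),"tool ring",np.degrees(np.arctan2(d[1],d[0]))%360,np.hypot(*d),"t",o["time"])
E
python3 -c "
from h import *
ticks()"
```

```text
ticks mod90 [43.62 43.95] tool ring 178.51688030925087 100.87297236512191 t 9.3
```

>>> shift_gripper(ticks="13.5,0,0,0,0;13.5,0,0,0,0;13.5,0,0,0,0;13.5,0,0,0,0;13.5,0,0,0,0")

```text
time: 9.93
tool_pos: [456.8, -156.5, 222.2]
tcp_rot: [3.142, 0.0, -0.03]
contact_force: [-0.7, 0.6, -0.8]
grip_width: 13.5
finger_force: 0.0
```

>>> shift_gripper(ticks="13.5,0,0,0,0;13.5,0,0,0,0;13.5,0,0,0,0;13.5,0,0,0,0;13.5,0,0,0,0")

```text
time: 10.55
tool_pos: [456.8, -156.5, 222.2]
tcp_rot: [3.142, -0.0, -0.03]
contact_force: [-0.4, -0.7, 0.5]
grip_width: 13.7
finger_force: 0.0
```

```bash
python3 -c "
from h import *
ticks(); s=bot.capture('side')
for b,ce,m in blobs(s,'red',(232,180,250,193)): print(b,ce)
im=s['color'].astype(int); red=np.clip(im[:,:,0]-im[:,:,1:].max(2)-12,0,None)
for y in range(188,200): print(y,red[y,228:246])
arc(238.6,5); arc(268.7,8)"
```

```text
ticks mod90 [43.59 43.95] tool ring 178.4175550331206 100.76802689270666 t 10.6
188 [0 0 0 0 0 0 0 0 0 0 0 0 0 0 0 0 0 0]
189 [0 0 0 0 0 0 0 0 0 0 0 0 0 0 0 0 0 0]
190 [0 0 0 0 0 0 0 0 0 0 0 0 0 0 0 0 0 0]
191 [ 0  0  0  0  0  0  0  0  0  0  0 16 33 14  0  0  0  0]
192 [ 0  0  0  0  0  0  0  0  0 14 33 38 29  5  0  0  0  0]
193 [ 0  0  0  0  0  0  0  0  0 15 19  6  0  0  0  0  0  0]
194 [ 0  0  0  0  0 12 50 16  0  0  0  0  0  0  0  0  0  0]
195 [ 0  0  0  0  0 11 43 13  0  0  0  0  0  0  0  0  0  0]
196 [ 0  0  0  0  0  6 31 12  0  0  0  0  0  0  0  0  0  0]
197 [ 0  0  0  0  0  9 29 15  0  0  0  0  0  0  0  0  0  0]
198 [ 0  0  0  0  7 21 30 11  0  0  0  0  0  0  0  0  0  0]
199 [ 0  4 26 36 68 55 24  0  0  0  0  0  0  0  0  0  0  0]
at 178.4220339266756 100.76248763152243
[3.0, 20.8, -0.8, -0.21]
[9.6, 40.8, -0.8, -0.42]
[20.1, 58.9, -0.8, -0.63]
[34.2, 74.4, -0.8, -0.84]
[51.3, 86.6, -0.8, -1.05]
at 178.4220339266756 100.76248763152243
[2.8, 19.6, -0.8, -0.2]
[8.5, 38.4, -0.8, -0.4]
[17.9, 55.7, -0.8, -0.59]
[30.4, 70.8, -0.8, -0.79]
[45.7, 83.2, -0.8, -0.99]
[63.1, 92.4, -0.8, -1.18]
[81.9, 97.9, -0.8, -1.38]
[101.5, 99.7, -0.8, -1.58]
```

Side 1 is aligned: the tick line in the side view runs into the pointer tip. It has rested over 1 s, so I'll turn on to side 2.

```bash
python3 -c "
from h import *
arc(226.4,5)"
```

```text
at 178.4220339266756 100.76248763152243
[2.2, 16.7, -0.8, -0.17]
[6.4, 32.9, -0.8, -0.34]
[13.2, 48.1, -0.8, -0.51]
[22.5, 62.0, -0.8, -0.67]
[34.0, 74.2, -0.8, -0.84]
```

The manual's scale: shifts go in m. Converting my numbers, 2 mm is 0.002, 74 mm is 0.074.

>>> shift_gripper(ticks="13.5,0.002,0.0165,0,-0.17;13.5,0.0065,0.033,0,-0.34;13.5,0.013,0.048,0,-0.51;13.5,0.0225,0.062,0,-0.67;13.5,0.034,0.074,0,-0.84")

```text
time: 11.28
tool_pos: [488.4, -231.8, 222.0]
tcp_rot: [-3.14, 0.0, 0.815]
contact_force: [0.2, 2.1, 0.3]
grip_width: 13.7
finger_force: 0.7
```

```bash
python3 -c "
from h import *
ticks();arc(264,5)"
```

```text
ticks mod90 [1.28 0.95] tool ring 227.52819291285272 100.27435175850178 t 11.325
at 227.52819291285272 100.27435175850178
[1.2, 12.7, -0.7, -0.14]
[3.7, 25.2, -0.7, -0.26]
[7.8, 37.2, -0.7, -0.39]
[13.4, 48.6, -0.7, -0.52]
[20.3, 59.3, -0.7, -0.64]
```

To row units: 59.3 mm is 0.0593, 49 mm is 0.049.

>>> shift_gripper(ticks="13.5,0.0012,0.0127,0,-0.13;13.5,0.0037,0.025,0,-0.26;13.5,0.008,0.0375,0,-0.39;13.5,0.0135,0.049,0,-0.52;13.5,0.0203,0.0593,0,-0.64")

```text
time: 11.95
tool_pos: [545.3, -257.6, 221.9]
tcp_rot: [-3.14, -0.0, 1.451]
contact_force: [-0.3, 1.4, 0.2]
grip_width: 13.3
finger_force: 0.7
```

```bash
python3 -c "
from h import *
ticks();arc(268.5,3)"
```

```text
ticks mod90 [37.5  37.32] tool ring 263.65421259552363 99.0961749296891 t 12.0
at 263.65421259552363 99.0961749296891
[-0.8, 2.8, -0.9, -0.03]
[-0.7, 5.6, -0.9, -0.06]
[-0.5, 8.4, -0.9, -0.09]
```

To row units: -1 mm is -0.001, -0.8 mm is -0.0008.

>>> shift_gripper(ticks="13.5,-0.0008,0.003,-0.001,-0.03;13.5,-0.0007,0.006,-0.001,-0.06;13.5,-0.0005,0.0086,-0.001,-0.09;13.5,-0.0005,0.0086,-0.001,-0.09")

```text
time: 12.5
tool_pos: [554.0, -259.2, 223.2]
tcp_rot: [3.141, 0.0, 1.54]
contact_force: [0.7, 0.5, -0.2]
grip_width: 13.4
finger_force: 0.2
```

```bash
python3 -c "
from h import *
ticks()"
```

```text
ticks mod90 [42.65 42.52] tool ring 267.9786008176121 99.99830144599582 t 12.55
```

To row units: -62 mm is -0.062, -30 mm is -0.03.

>>> shift_gripper(ticks="24,0,0,0,0;24,0,0,-0.03,0;24,0,0,-0.062,0;24,0,0,-0.062,0")

```text
time: 13.05
tool_pos: [554.6, -259.7, 288.2]
tcp_rot: [3.136, 0.003, 1.539]
contact_force: [0.3, -0.3, -1.0]
grip_width: 23.9
finger_force: 0.0
```

```bash
python3 -c "
from h import *
ticks();print(to(*C,107,.74))"
```

```text
ticks mod90 [42.63 42.48] tool ring 268.0568011608459 100.152620658234 t 13.1
[100.15, 0.27, 1.37, 0.8]
```

>>> shift_gripper(ticks="24,0.02,0,0,0.16;24,0.045,0,0,0.32;24,0.075,0,0,0.48;24,0.1,0,0,0.64;24,0.1,0,0,0.8")

```text
time: 13.72
tool_pos: [556.7, -157.4, 283.9]
tcp_rot: [-3.139, 0.001, 0.737]
contact_force: [-1.0, -0.5, 0.1]
grip_width: 23.9
finger_force: 0.0
```

>>> shift_gripper(ticks="24,0,0,0,0;24,0,0,0,0")

```text
time: 13.98
tool_pos: [556.9, -159.5, 284.5]
tcp_rot: [-3.141, 0.001, 0.742]
contact_force: [0.1, -0.3, 0.2]
grip_width: 23.7
finger_force: 0.0
```

```bash
cat >> h.py <<'E'
def point():
    w=bot.capture('wrist')
    for b,ce,m in blobs(w,'red',(0,0,512,384)):
        r=ray(w,*ce,26)[:2]-C; R=np.hypot(*r)
        if 100<R<150 and 40<b[4]<400: print("r %.1f ang %.2f"%(R,np.degrees(np.arctan2(r[1],r[0]))))
E
python3 -c "
from h import *
point(); print(to(*ring(178.2),107,-.03))"
```

```text
r 137.0 ang 43.29
r 109.6 ang 42.92
r 109.7 ang -47.45
r 110.2 ang 132.98
r 110.7 ang -137.25
[-70.91, -69.67, -0.3, 0.77]
```

Side 2 is within 0.5° of the pointer and has rested over 1 s. Now for the next peg at 178°.

To row units: -42 mm is -0.042, -71 mm is -0.071.

>>> shift_gripper(ticks="24,-0.014,-0.014,0,0.155;24,-0.028,-0.028,0,0.31;24,-0.042,-0.042,0,0.465;24,-0.057,-0.056,0,0.62;24,-0.071,-0.0695,0,0.77")

```text
time: 14.65
tool_pos: [457.0, -156.1, 285.1]
tcp_rot: [3.142, 0.0, -0.034]
contact_force: [0.4, 0.0, 0.3]
grip_width: 24.3
finger_force: 0.0
```

>>> shift_gripper(ticks="24,0,0,0,0")

```text
time: 14.78
tool_pos: [457.0, -156.1, 285.3]
tcp_rot: [-3.141, 0.001, -0.029]
contact_force: [-0.2, -0.6, 0.4]
grip_width: 24.0
finger_force: 0.0
```

```bash
python3 -c "
from h import *
print(to(*ring(177.8),45,-.035))
w=bot.capture('wrist')
for b,ce,m in blobs(w,'blue',(180,150,330,384)): print(b,ce)"
```

```text
[0.56, -0.62, 62.28, 0.01]
[250 197  15  34 414] [257.07487923 214.27536232]
```

To row units: 62 mm is 0.062, 31 mm is 0.031.

>>> shift_gripper(ticks="24,0,0,0.031,0;24,0,-0.0003,0.062,0;13.5,0,-0.0003,0.062,0;13.5,0,-0.0003,0.062,0")

```text
time: 15.32
tool_pos: [458.5, -155.8, 223.9]
tcp_rot: [3.141, -0.001, -0.029]
contact_force: [0.3, 1.0, -0.8]
grip_width: 14.0
finger_force: 0.7
```

```bash
python3 -c "
from h import *
arc(226.4,5)"
```

```text
at 177.95140234945026 99.04155491037942
[0.3, 16.8, 0.9, -0.16]
[4.5, 33.2, 0.9, -0.33]
[11.3, 48.7, 0.9, -0.5]
[20.6, 62.8, 0.9, -0.67]
[32.2, 75.1, 0.9, -0.84]
```

>>> shift_gripper(ticks="13.5,0.0005,0.0168,0.0005,-0.16;13.5,0.0045,0.033,0.001,-0.33;13.5,0.0115,0.0485,0.001,-0.5;13.5,0.0205,0.063,0.001,-0.67;13.5,0.032,0.075,0.001,-0.84")

```text
time: 15.95
tool_pos: [488.0, -232.1, 223.7]
tcp_rot: [3.14, -0.0, 0.816]
contact_force: [0.8, 1.9, -0.7]
grip_width: 13.3
finger_force: 0.7
```

```bash
python3 -c "
from h import *
arc(264,5)"
```

```text
at 226.29906371179734 100.64744657056654
[1.4, 13.1, 0.7, -0.12]
[3.9, 26.1, 0.7, -0.26]
[8.0, 38.5, 0.7, -0.39]
[13.8, 50.4, 0.7, -0.52]
[21.0, 61.3, 0.7, -0.65]
```

To row units: 61.3 mm is 0.0613, 50.5 mm is 0.0505.

>>> shift_gripper(ticks="13.5,0.0013,0.013,0,-0.13;13.5,0.004,0.026,0.0005,-0.26;13.5,0.008,0.0385,0.0005,-0.39;13.5,0.014,0.0505,0.0005,-0.52;13.5,0.021,0.0613,0.0005,-0.65")

```text
time: 16.58
tool_pos: [547.0, -258.8, 223.3]
tcp_rot: [3.14, 0.001, 1.465]
contact_force: [-2.1, 1.4, 0.6]
grip_width: 13.4
finger_force: 0.7
```

```bash
python3 -c "
from h import *
ticks();arc(268.7,3)"
```

```text
ticks mod90 [38.75 38.6 ] tool ring 264.6941687722267 100.16143736761151 t 16.625
at 264.6941687722267 100.16143736761151
[0.2, 2.3, 0.5, -0.03]
[0.3, 4.7, 0.5, -0.05]
[0.5, 7.0, 0.5, -0.08]
```

>>> shift_gripper(ticks="13.5,0.0002,0.0025,0.0005,-0.03;13.5,0.0003,0.005,0.0005,-0.05;13.5,0.0005,0.0075,0.0005,-0.08;13.5,0.0005,0.0075,0.0005,-0.08")

```text
time: 17.12
tool_pos: [553.9, -258.9, 221.3]
tcp_rot: [3.141, 0.0, 1.54]
contact_force: [1.0, 0.6, 0.5]
grip_width: 13.5
finger_force: 0.0
```

```bash
python3 -c "
from h import *
ticks()"
```

```text
ticks mod90 [42.64 42.51] tool ring 267.9138657335323 99.6310442622389 t 17.175
```

>>> shift_gripper(ticks="24,0,0,0,0;24,0,0,-0.03,0;24,0,0,-0.062,0;24,0,0,-0.062,0")

```text
time: 17.68
tool_pos: [554.5, -259.2, 285.9]
tcp_rot: [3.137, 0.003, 1.54]
contact_force: [-0.5, -0.5, -0.6]
grip_width: 23.9
finger_force: 0.0
```

```bash
python3 -c "
from h import *
ticks();print(to(*ring(177.9),107,-.035))"
```

```text
ticks mod90 [42.63 42.49] tool ring 267.9732285831321 99.6896408283577 t 17.725
[100.24, -99.58, -0.84, 1.57]
```

To row units: -50 mm is -0.05, 50 mm is 0.05.

>>> shift_gripper(ticks="24,0.01,-0.01,0,0.16;24,0.02,-0.02,0,0.32;24,0.03,-0.03,0,0.48;24,0.04,-0.04,0,0.64;24,0.05,-0.05,0,0.8")

```text
time: 18.35
tool_pos: [504.7, -206.8, 281.8]
tcp_rot: [-3.139, 0.001, 0.734]
contact_force: [-0.4, -0.4, -0.5]
grip_width: 24.0
finger_force: 0.0
```

```bash
python3 -c "
from h import *
print(to(*ring(177.9),107,-.035))"
```

```text
[-0.69, -69.57, -3.18, 0.77]
```

To row units: -70 mm is -0.07, -56 mm is -0.056.

>>> shift_gripper(ticks="24,0,-0.014,-0.001,0.155;24,0,-0.028,-0.001,0.31;24,0,-0.042,-0.001,0.465;24,0,-0.056,-0.001,0.62;24,-0.0005,-0.07,-0.001,0.77")

```text
time: 18.98
tool_pos: [457.1, -155.4, 283.0]
tcp_rot: [-3.141, 0.002, -0.035]
contact_force: [-0.8, -0.1, 0.2]
grip_width: 24.0
finger_force: 0.0
```

>>> shift_gripper(ticks="24,0,0,0,0")

```text
time: 19.1
tool_pos: [457.2, -155.4, 283.3]
tcp_rot: [-3.141, 0.002, -0.028]
contact_force: [0.5, -0.3, -0.4]
grip_width: 24.2
finger_force: 0.0
```

```bash
python3 -c "
from h import *
ticks();print(to(*ring(177.9),45,-.035))
w=bot.capture('wrist')
for b,ce,m in blobs(w,'blue',(180,150,330,384)): print(b,ce)"
```

```text
ticks mod90 [43.01 42.61] tool ring 178.02695250676385 99.8355939842395 t 19.15
[-0.16, -0.22, 60.57, 0.01]
[250 199  16  34 431] [257.54988399 216.18793503]
```

To row units: 60.5 mm is 0.0605, 30 mm is 0.03.

>>> shift_gripper(ticks="24,0,0,0.03,0;24,0,0,0.0605,0;13.5,0,0,0.0605,0;13.5,0,0,0.0605,0")

```text
time: 19.7
tool_pos: [458.3, -156.3, 224.2]
tcp_rot: [3.142, -0.0, -0.03]
contact_force: [-0.0, 0.5, -1.1]
grip_width: 14.1
finger_force: 0.5
```

```bash
python3 -c "
from h import *
arc(226.4,5)"
```

```text
at 178.24969496387618 99.28412040320062
[0.7, 16.7, 1.2, -0.17]
[4.8, 33.0, 1.2, -0.34]
[11.7, 48.3, 1.2, -0.5]
[21.0, 62.3, 1.2, -0.67]
[32.5, 74.5, 1.2, -0.84]
```

To row units: 74.5 mm is 0.0745, 62.5 mm is 0.0625.

>>> shift_gripper(ticks="13.5,0.0007,0.0167,0.001,-0.17;13.5,0.005,0.033,0.001,-0.34;13.5,0.0115,0.0485,0.001,-0.5;13.5,0.021,0.0625,0.001,-0.67;13.5,0.0325,0.0745,0.001,-0.84")

```text
time: 20.32
tool_pos: [488.5, -232.1, 224.2]
tcp_rot: [3.14, -0.0, 0.816]
contact_force: [-0.3, 2.9, -0.5]
grip_width: 13.4
finger_force: 0.8
```

```bash
python3 -c "
from h import *
arc(264,5)"
```

```text
at 226.51046684425128 100.30656121388922
[1.1, 13.1, 1.1, -0.13]
[3.6, 25.9, 1.1, -0.26]
[7.8, 38.3, 1.1, -0.39]
[13.5, 50.0, 1.1, -0.52]
[20.7, 61.0, 1.1, -0.65]
```

To row units: 61 mm is 0.061, 50 mm is 0.05.

>>> shift_gripper(ticks="13.5,0.0012,0.013,0.0005,-0.13;13.5,0.004,0.026,0.001,-0.26;13.5,0.008,0.0385,0.001,-0.39;13.5,0.0135,0.05,0.001,-0.52;13.5,0.0207,0.061,0.001,-0.65")

```text
time: 20.95
tool_pos: [547.0, -258.8, 223.2]
tcp_rot: [3.141, 0.001, 1.465]
contact_force: [-1.1, 1.5, 0.4]
grip_width: 13.5
finger_force: 0.7
```

```bash
python3 -c "
from h import *
ticks()"
```

```text
ticks mod90 [38.74 38.59] tool ring 264.76083830345635 100.19399170182584 t 21.0
```

Identical to last time, so I'll go slightly further (8.2 mm).

>>> shift_gripper(ticks="13.5,0.0002,0.0027,0.0005,-0.03;13.5,0.0003,0.0055,0.0005,-0.05;13.5,0.0005,0.0082,0.0005,-0.08;13.5,0.0005,0.0082,0.0005,-0.08")

```text
time: 21.5
tool_pos: [554.8, -258.9, 221.3]
tcp_rot: [3.141, 0.0, 1.54]
contact_force: [0.2, 0.6, 0.5]
grip_width: 13.6
finger_force: 0.0
```

>>> shift_gripper(ticks="24,0,0,0,0;24,0,0,-0.03,0;24,0,0,-0.062,0;24,0,0,-0.062,0")

```text
time: 22.0
tool_pos: [555.3, -259.2, 285.9]
tcp_rot: [3.137, 0.003, 1.54]
contact_force: [0.0, 0.6, 0.3]
grip_width: 23.9
finger_force: 0.0
```

```bash
python3 -c "
from h import *
ticks();print(to(*C,107,.74))"
```

```text
ticks mod90 [42.95] tool ring 268.4950945469851 99.71056810309493 t 22.05
[99.71, -0.5, -0.83, 0.8]
```

To row units: 100 mm is 0.1, 75 mm is 0.075.

>>> shift_gripper(ticks="24,0.02,0,0,0.16;24,0.045,0,0,0.32;24,0.075,0,0,0.48;24,0.1,0,0,0.64;24,0.1,0,0,0.8")

```text
time: 22.68
tool_pos: [557.5, -157.0, 281.7]
tcp_rot: [-3.139, 0.001, 0.737]
contact_force: [0.5, 0.7, -0.2]
grip_width: 23.8
finger_force: 0.0
```

>>> shift_gripper(ticks="24,0,0,0,0;24,0,0,0,0")

```text
time: 22.92
tool_pos: [557.7, -159.2, 282.5]
tcp_rot: [-3.141, 0.001, 0.742]
contact_force: [-0.1, 0.4, -0.2]
grip_width: 23.7
finger_force: 0.0
```

```bash
python3 -c "
from h import *
point(); w=bot.capture('wrist')
for b,ce,m in blobs(w,'orange',(0,0,512,384)):
    if b[4]>60: r=ray(w,*ce,46)[:2]-C; print('jaw',b,np.hypot(*r),np.degrees(np.arctan2(r[1],r[0])))"
```

```text
r 137.0 ang 43.30
r 110.1 ang 43.44
r 109.3 ang -47.03
r 110.3 ang 133.56
r 110.5 ang -136.86
jaw [177 178   8  26  78] 60.89784166378407 116.59183299158951
```

To row units: -60 mm is -0.06, -30 mm is -0.03.

>>> shift_gripper(ticks="24,0,0,-0.03,0;24,0,0,-0.06,0;24,0,0,-0.06,0;24,0,0,-0.06,0")

```text
time: 23.52
tool_pos: [557.5, -159.0, 342.4]
tcp_rot: [-3.141, 0.001, 0.74]
contact_force: [0.3, 0.5, -0.2]
grip_width: 24.3
finger_force: 0.0
```

```bash
python3 -c "
from plant import bot
print(bot.close_job())"
```

```text
the job is handed in; nothing more can be done
None
```

The tin was clamped (push force rose from 4 to 12 N) and all four sides were shown in order, each within about 0.5° of the pointer by my measurements and resting over a second; side 4 was left facing the camera, and the job was handed in at 23.5 s with the arm clear, no verdict returned.

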